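# Sweep counted buffer tablets into the trough of a counting tray and close its cover

## Robot

A 6-joint arm with a two-finger parallel gripper is mounted at the origin on a cart in front of the work surface, level with it; the furniture and walls round the work are solid. World frame = base frame: x ahead of the robot, y to its left, z up, the work surface at z = 0. Lengths are in m, angles in rad, forces in N, time in s.
With the tool pointing down it reaches from about 0.325 to 1 m from the base axis. Payload 5.1 kg.
Tool frame: the origin (TCP) lies midway between the tips of the shut fingers; the grasp point (between the pads) lies 19 mm behind it; z points along the fingers, y is the line along which they close (so a half turn about z gives the same grasp; the last joint's range is limited). The gripper opens to 85 mm and grips with 20 to 120 N. Pads are 22 mm wide; open, the fingers measure 114 mm over their backs; the gripper's body (76 mm by 85 mm) begins 54 mm behind the grasp point. The pads swing forward as they close: fully open they stand 13 mm farther back than shut.
Start: joints at [-0.083, 0.124, 1.65, -0, 1.367, -0.083], TCP at [0.65, -0, 0.231] pointing down, gripper open.
Joint ranges: [-2.61, 2.61], [-1.02, 2.33], [0.03, 2.71], [-1.35, 4.49], [0.32, 2.68], [-2.91, 2.91]. Speed limits (rad/s): [2.57, 2.57, 3.14, 3.14, 3.14, 3.14].

## Interface

Orientations are given as a unit quaternion [x, y, z, w].
In Python, from plant import r gives the robot as it stands. The module is installed in compiled form; this text tells all that it offers.
- The arm moves only by the tool move_arm, never from a script. Its argument "motion" is one flat list of numbers, 7 for each row, row after row: the turn, a rotation vector about the tool's x, y, z in degrees, then the shift along the tool's x, y, z in cm, then the finger opening in cm, from 0 to 8.54. A call has exactly 5 rows; each row is the pose to reach, as a shift and turn from the pose commanded when the call began, along the tool's axes at that moment; what a row does not reach only later rows make up. A row lasts 1/12 s, in which the tool goes at most 41.7 mm and 7.16 degrees, less where a joint would pass 70% of its speed; a pose out of reach is approached as far as the arm can. A call with a gripper value outside its range is refused whole. The fingers move at their own pace and stop on an object; "force" is the grip in N (left out, the last holds). Time passes only in rows, so rows that repeat a pose let the fingers close, or fill a call up. It gives the time, the measured TCP pose, the force, the opening and the grip force at its end, in the units of the state.
- r.read_state(): the state, without advancing time (a new reading comes with each control period).
- r.read_camera(name): name is "scene" or "side" or "wrist"; returns the picture (384x512x3 uint8, blue, green, red); there is no depth.
- r.calibration(name): a dict with "fov_y" (degrees; the focal length in pixels is half the picture's height over the tangent of half this angle, whatever the lens; pixels are square), "cx", "cy" (the principal point, pixels), "world_from_camera" (4x4, takes a point from camera to world coordinates). Camera axes: x right, y down, z forward; pixel columns grow to the right and rows downward; lengths in m; the calibration is good to about 2 mm. The wrist camera is an equidistant fisheye: a pixel r from the principal point sees the ray r / f radians off the axis. A picture is of the moment at which its call begins: read the wrist's pose just before it. calibration takes no time and is no camera call; for the wrist camera it gives the pose at the moment of the call.
- r.hand_in(): hands the job in; it is judged then, once.
The state is a dict: "clock": time; "joint_pos": joint angles; "qd": joint speeds; "joint_efforts": joint torques, N m; "eef_pos": TCP position; "tcp_rot": TCP orientation; "wrist_force": force on the tool from outside, world axes, zero at the start; "ft_torque": the same for the moment, N m; "width": opening from 0.0 (shut) to 1.0 (fully open); "finger_force": force on a finger pad.
Only numpy, scipy, OpenCV 4.12 (cv2) and the standard library are available. Lean on these libraries where they do the work, as an engineer would, in place of code of your own. Each camera call takes 0.05 s, during which the arm holds its last target. There are 200 camera calls.

## Task

The five buffer tablets on the counting tray have been counted: with closed fingers, sweep all five across the deck into the tray's trough, without picking any up, and leave the small desiccant canister standing where it is on the deck. Then, when all five are in, push the trough's hinged cover over until it lies fully shut on them. Leave the other things on the bench alone.

Things in the scene. Friction and masses are not known exactly. Their poses are not given: they have to be found in the camera images.
- tray: grey counting tray, fixed to the bench, 190 x 237 mm. Origin: on the bench, under the middle of the tray; its x points away from the robot, its y to the robot's left (turned up to 0.3 rad), z up. The flat deck is 34 mm above the bench, x = -91 to +91 mm, y = -60 to +109 mm, with a rim 11 mm high on three sides and an open edge towards the trough on its right
- deck_edge (a point): middle of the deck's open edge (tray x = 0, y = -60 mm, on the deck's surface, 34 mm above the bench). The edge runs along tray x; beyond it (-y) a steep slope, 24 mm wide, leads down to the trough's floor
- trough_floor (a point): centre of the trough's flat floor (tray x = 0, y = -102 mm, 4 mm above the bench, 30 mm below the deck; floor 36 mm wide). The trough is 182 mm long (tray x = -91 to +91 mm) and with its slope 60 mm wide (y = -120 to -60 mm); a small pouring spout sticks out 20 mm from its near end
- cover_hinge (a point): middle of the cover's hinge line, which runs along tray x at tray y = -122 mm, 36.5 mm above the bench, on the trough's outer (right) wall. Open, the cover leans outwards above this wall
- cover (a joint): hinge of the trough cover, rad: 0 = shut, flat over the trough; grows as it opens, 1.57 = upright, stop at 2.3 (leaning outwards, away from the deck). Stays where it is left (light friction, 0.03 N m); no catch. Starts open, between 1.8 and 2.25
- cover_edge (a point): middle of the cover's free edge, at half its 3 mm thickness. The cover is a grey plate 180 mm long (tray x), 60.5 mm from hinge line to free edge, with a 34 mm wide thumb tab sticking out 12 mm farther in the middle of that edge. Shut, its top lies 38 mm above the bench and the tab just overlaps the deck's edge
- tablet_0: buffer tablet: loose flat white disc, 24 mm across, 8 mm thick, about 10 g, with a score line across its top. Lies flat on the deck. Origin: centre of its underside (as built), z its axis
- tablet_1: buffer tablet: loose flat white disc, 24 mm across, 8 mm thick, about 10 g, with a score line across its top. Lies flat on the deck. Origin: centre of its underside (as built), z its axis
- tablet_2: buffer tablet: loose flat white disc, 24 mm across, 8 mm thick, about 10 g, with a score line across its top. Lies flat on the deck. Origin: centre of its underside (as built), z its axis
- tablet_3: buffer tablet: loose flat white disc, 24 mm across, 8 mm thick, about 10 g, with a score line across its top. Lies flat on the deck. Origin: centre of its underside (as built), z its axis
- tablet_4: buffer tablet: loose flat white disc, 24 mm across, 8 mm thick, about 10 g, with a score line across its top. Lies flat on the deck. Origin: centre of its underside (as built), z its axis
- canister: desiccant canister: loose white plastic cylinder, 18 mm across, 28 mm tall, about 12 g, standing upright on the deck among the tablets. Origin: centre of its underside, z up. To be left standing where it is
- stock_bottle: bystander: white reagent bottle with a red screw cap, 49 mm across, 105 mm tall, standing just behind the tray. Origin: centre of its underside
- forceps: bystander: steel forceps, 130 x 14 x 10 mm, lying on the bench beside the tray's left rim. Origin: middle of its underside, long axis y
- lab_timer: bystander: white timer, 58 x 66 x 18 mm, on the bench to the left. Origin: centre of its underside
- marker_black: bystander: marker pen with a black cap, 135 mm long, 17 mm thick, on the bench to the left. Origin: middle of its underside, long axis y
- petri_dish: bystander: closed petri dish, 92 mm across, 16 mm high, on the bench to the left at the back. Origin: centre of its underside
- wash_bottle: bystander: white squeeze bottle with a red bent spout, 72 mm across, 204 mm tall, at the back. Origin: on its underside

How it is judged:
By the outcome, as a careful person would: the job done as asked, in the order asked, and still so for the second after the job is handed in, with the robot touching nothing.
It also fails if it takes over 54 s, if anything falls off the work surface, if the arm or the gripper's body presses on something with over 40 N, if the wrist force passes 120 N, or if a joint passes its speed limit or range.

## Working session

There is one attempt and no reset: what is moved stays moved. The work goes in short steps, Python scripts to look and compute and a tool call to move; the robot and the scene stay as the last step left them, time stands still between calls to the robot, and variables do not carry over. Pictures are saved under pics/ and viewed, at most 10 in all, crops included, and the job is handed in when it is done.

Besides the shell and the picture viewer there is one more tool, called after "Call:" as name(argument=value, ...), one argument or row to a line, values as JSON. move_arm: Moves the arm, as the interface text tells. Its arguments: {"type":"object","properties":{"motion":{"type":"array"},"force":{"type":"number"}},"required":["motion"]}

```bash
mkdir -p pics; cat > h.py <<'E'
import numpy as np, cv2
from plant import r
from scipy.spatial.transform import Rotation as R
def ray(c,u,v,fish=False):
    f=192/np.tan(np.radians(c['fov_y'])/2); d=np.array([(u-c['cx'])/f,(v-c['cy'])/f,1.])
    if fish:
        t=np.hypot(d[0],d[1]); d=np.array([d[0]/t*np.sin(t),d[1]/t*np.sin(t),np.cos(t)]) if t>1e-9 else np.array([0,0,1.])
    T=np.array(c['world_from_camera']); return T[:3,3],T[:3,:3]@d
def hit(c,u,v,z,fish=False):
    o,d=ray(c,u,v,fish); return o+d*(z-o[2])/d[2]
E
python3 - <<'E'
from h import *
print(r.read_state()['tcp_rot'],r.read_state()['eef_pos'])
for n in ['scene','side','wrist']:
    c=r.calibration(n); im=r.read_camera(n); cv2.imwrite(f'pics/{n}0.png',im)
    print(n,c['fov_y'],c['cx'],c['cy'],np.round(c['world_from_camera'],3).tolist())
E
```

```text
[ 7.07092105e-01  7.07120689e-01 -6.64897711e-04 -8.02264226e-04] [6.49380674e-01 4.76188724e-05 2.30055773e-01]
scene 46.99222058274886 245.6694952994861 189.32093209080065 [[-0.501, -0.54, 0.676, -0.076], [-0.865, 0.314, -0.391, 0.712], [-0.001, -0.781, -0.624, 0.709], [0.0, 0.0, 0.0, 1.0]]
side 49.415696907759994 256.4331603265979 185.8824297752109 [[-0.976, -0.07, 0.208, 0.389], [-0.218, 0.403, -0.889, 1.386], [-0.021, -0.913, -0.408, 0.546], [0.0, 0.0, 0.0, 1.0]]
wrist 65.70646984690485 252.63047483376369 189.66482610833015 [[1.0, 0.001, -0.002, 0.648], [-0.0, -0.949, -0.316, 0.081], [-0.003, 0.316, -0.949, 0.373], [0.0, 0.0, 0.0, 1.0]]
```

View pics/scene0.png

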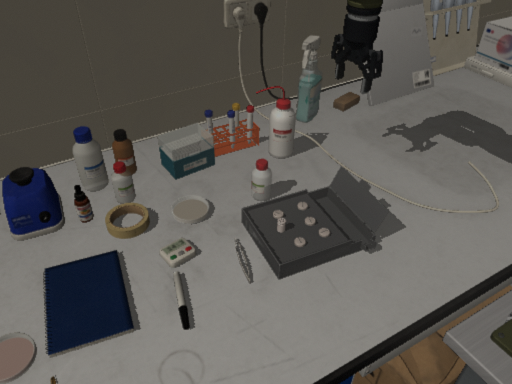

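View pics/wrist0.png

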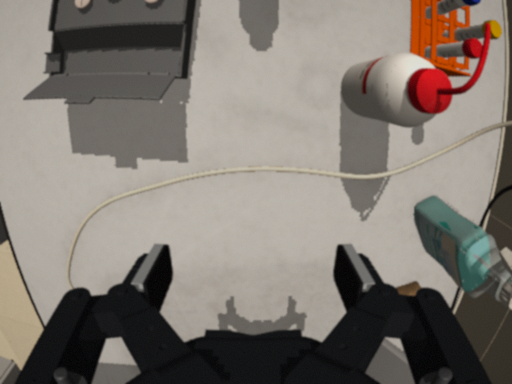

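The scene view shows the tray around (305,228), with five tablets and the canister near (281,225). The wrist view shows the open cover at the upper left. I'll enlarge the scene crop.

```bash
python3 - <<'E'
from h import *
im=cv2.imread('pics/scene0.png')[180:275,240:380]
cv2.imwrite('pics/crop0.png',cv2.resize(im,(784,532),interpolation=cv2.INTER_CUBIC))
E
```

```text
(no output)
```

View pics/crop0.png

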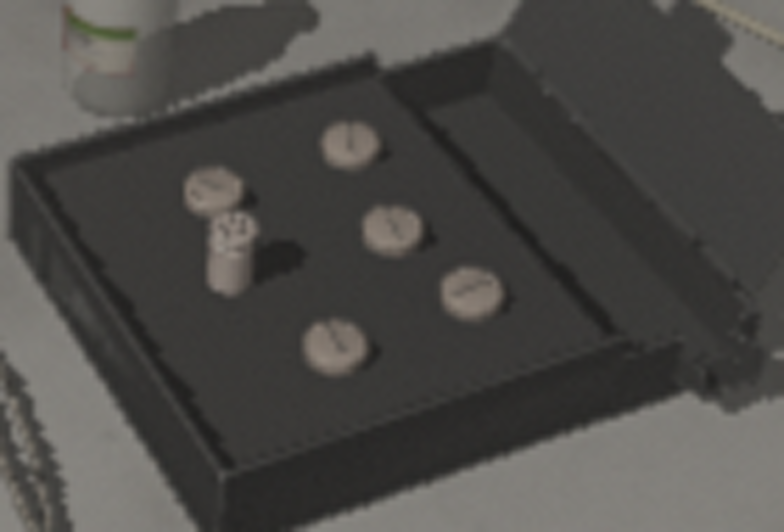

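The crop (origin 240,180; scale 5.6) shows five tablets: (350,138), (214,185), (392,225), (472,288) and (336,341). The canister top is at (234,228), and the deck edge runs from (383,78) to (612,332).

```bash
python3 - <<'E'
from h import *
c=r.calibration('scene')
def w(u,v,z): return hit(c,240+(u+.5)/5.6-.5,180+(v+.5)/5.6-.5,z)
# rim outer corners at z=.045
A=w(14,160,.045);B=w(222,475,.045);E0=w(383,80,.034);E1=w(612,332,.034)
print('rim',A,B,np.linalg.norm(A-B),'edge',E0,E1,np.linalg.norm(E0-E1))
ya=[np.arctan2(*(p-q)[[1,0]]) for p,q in((A,B),(E0,E1))];print('yaw',ya)
yaw=np.mean(ya); Rt=R.from_euler('z',yaw).as_matrix()
# outer left face y≈+113 (237 wide: -124..113), edge y=-60
o1=(A+B)/2-Rt@[0,.113,0]; o2=(E0+E1)/2-Rt@[0,-.06,0]; print(o1,o2)
o=(o1+o2)/2;o[2]=0
print('tray',o,yaw,np.degrees(yaw))
for n,p in dict(t0=(350,138),t1=(214,185),t2=(392,225),t3=(472,288),t4=(336,341)).items():
    print(n,np.round(Rt.T@(w(*p,.042)-o)*1000))
print('can',np.round(Rt.T@(w(234,228,.062)-o)*1000),np.round(Rt.T@(w(230,283,.034)-o)*1000))
print('cover end/tab',w(700,395,.04))
E
```

```text
rim [0.58798509 0.33736334 0.045     ] [0.40346203 0.35779436 0.045     ] 0.18565070250570814 edge [0.56457841 0.16748173 0.034     ] [0.39683325 0.18272071 0.034     ] 0.16843594000785228
yaw [np.float64(-0.11027421552138139), np.float64(-0.09059732704401345)]
[0.48439339 0.23514831 0.045     ] [0.48672185 0.23479886 0.034     ]
tray [0.48555762 0.23497358 0.        ] -0.10043577128269743 -5.754545806639797
t0 [ 50. -22.  42.]
t1 [47. 43. 42.]
t2 [ -3. -10.  42.]
t3 [-47. -20.  42.]
t4 [-50.  42.  42.]
can [ 2. 59. 62.] [ 1. 60. 34.]
cover end/tab [0.35102228 0.18086349 0.04      ]
```

Call:
move_arm(
  motion=[0, 0, 0, 3.5, -2.1, 0, 0, 0, 0, 0, 7, -4.2, 0, 0, 0, 0, 0, 10.5, -6.3, 0, 0, 0, 0, 2, 13.5, -8.2, 0, 0, 0, 0, 5.75, 16.5, -10, 0, 0],
  force=30,
)

```text
clock: 0.57
eef_pos: [0.5485, 0.1663, 0.2309]
tcp_rot: [0.742, 0.67, -0.0, -0.0]
wrist_force: [1.0, 0.4, 0.6]
width: 0.3
finger_force: 0.0
```

Call:
move_arm(
  motion=[0, 0, 0, 3, -2, 0, 0, 0, 0, 0, 6, -4, 0, 0, 0, 0, 0, 9, -5.3, 0, 0, 0, 0, 0, 9.8, -5.4, 0, 0, 0, 0, 0, 9.8, -5.4, 0, 0],
)

```text
clock: 0.98
eef_pos: [0.5052, 0.2697, 0.2311]
tcp_rot: [0.74, 0.672, -0.0, -0.0]
wrist_force: [0.5, 0.3, -0.2]
width: 0.001
finger_force: 0.0
```

```bash
python3 - <<'E'
from h import *
s=r.read_state(); print(s['clock'],s['eef_pos'],R.from_quat(s['tcp_rot']).as_matrix().round(3).tolist(),s['width'])
c=r.calibration('wrist'); im=r.read_camera('wrist'); cv2.imwrite('pics/wrist1.png',cv2.resize(im,(768,576),interpolation=cv2.INTER_CUBIC))
import pickle; pickle.dump(c,open('cw1.pkl','wb'))
E
```

```text
0.9833 [0.5052489  0.26971455 0.23109446] [[0.097, 0.995, -0.0], [0.995, -0.097, 0.0], [-0.0, -0.0, -1.0]] 0.0010211398865311015
```

View pics/wrist1.png

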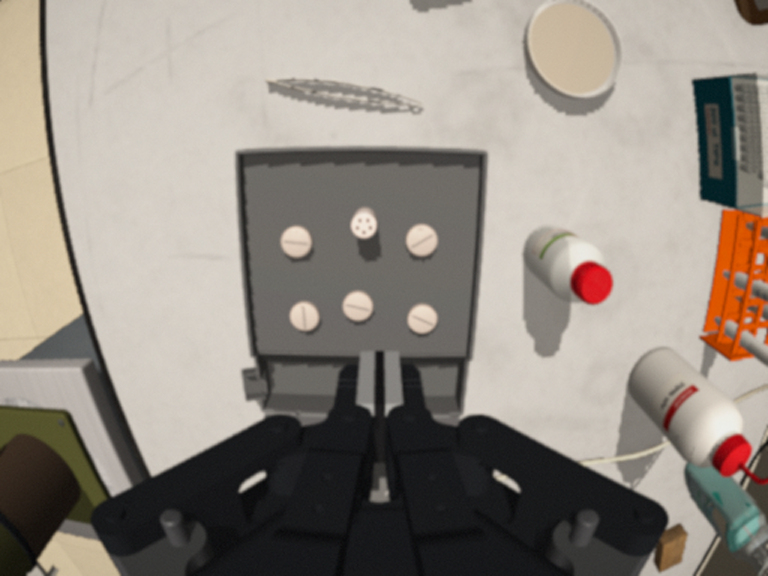

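The wrist view (768 px wide) shows rim corners at (237,152) and (487,152), and the deck edge from (255,357) to (470,358). Tablets are at (296,242), (422,240), (304,316), (357,306) and (422,319). The canister top is at (364,222).

```bash
python3 - <<'E'
from h import *
import pickle
c=pickle.load(open('cw1.pkl','rb'))
w=lambda u,v,z:hit(c,(u+.5)/1.5-.5,(v+.5)/1.5-.5,z,True)
A=w(487,151,.045);B=w(237,151,.045);E0=w(470,358,.034);E1=w(254,357,.034)
print(A,B,np.linalg.norm(A-B),E0,E1,np.linalg.norm(E0-E1))
ya=[np.arctan2(*(p-q)[[1,0]]) for p,q in((A,B),(E0,E1))];print('yaw',ya)
yaw=ya[0]; Rt=R.from_euler('z',yaw).as_matrix()
o1=(A+B)/2-Rt@[0,.113,0]; o2=(E0+E1)/2-Rt@[0,-.06,0]; print(o1,o2)
o=(o1+o2)/2;o[2]=0;print(o)
t=lambda p:np.round(Rt.T@(p-o)*1000)[:2]
for n,p in dict(t0=(422,319),t1=(422,240),t2=(357,306),t3=(304,316),t4=(296,242)).items(): print(n,t(w(*p,.042)))
print('can',t(w(364,222,.062)))
s=r.read_state(); M=R.from_quat(s['tcp_rot']).as_matrix(); print('tcp',t(np.array(s['eef_pos'])), np.degrees(np.arctan2(M[1,1],M[0,1])),np.degrees(yaw))
E
```

```text
[0.59057643 0.3373628  0.045     ] [0.40492879 0.35689386 0.045     ] 0.18667219389311562 [0.57288577 0.16295879 0.034     ] [0.38418926 0.1812835  0.034     ] 0.1895841987186855
yaw [np.float64(-0.10481941024341744), np.float64(-0.0968085210051556)]
[0.48592969 0.23474853 0.045     ] [0.48481517 0.23179184 0.034     ]
[0.48537243 0.23327019 0.        ]
t0 [ 50. -20.]
t1 [47. 45.]
t2 [ -3. -10.]
t3 [-46. -19.]
t4 [-50.  43.]
can [ 4. 62.]
tcp [17. 37.] -5.634310797254622 -6.005709817998168
```

Call:
move_arm(
  motion=[0, 0, 0, -2.5, 3.3, 0, 0, 0, 0, 0, -2.5, 3.3, 4, 0, 0, 0, 0, -2.5, 3.3, 8, 0, 0, 0, 0, -2.5, 3.3, 12, 0, 0, 0, 0, -2.5, 3.3, 15.5, 0],
)

```text
clock: 1.45
eef_pos: [0.5365, 0.2373, 0.0738]
tcp_rot: [0.743, 0.67, -0.001, -0.0]
wrist_force: [0.2, -0.1, -0.8]
width: -0.001
finger_force: 0.0
```

Call:
move_arm(
  motion=[0, 0, 0, 0, 0, 1, 0, 0, 0, 0, 0, 0, 2, 0, 0, 0, 0, 0, 0, 2.5, 0, 0, 0, 0, 0, 0, 2.5, 0, 0, 0, 0, 0, 0, 2.5, 0],
)

```text
clock: 1.87
eef_pos: [0.5381, 0.24, 0.0535]
tcp_rot: [0.742, 0.671, 0.002, 0.001]
wrist_force: [-0.2, -0.2, -0.1]
width: -0.002
finger_force: 0.0
```

```bash
cat >> h.py <<'E'
O=np.array([.4853,.2335,0]); Rt=R.from_euler('z',-.102).as_matrix()
def tcp():
    s=r.read_state(); return s['clock'],np.round(Rt.T@(np.array(s['eef_pos'])-O)*1000,1)
E
python3 -c "
from h import *
print(tcp()); im=r.read_camera('side'); cv2.imwrite('pics/side1.png',im)
c=r.calibration('side')
T=np.linalg.inv(c['world_from_camera']);p=T[:3,:3]@O+T[:3,3];f=192/np.tan(np.radians(c['fov_y']/2));u,v=int(c['cx']+f*p[0]/p[2]),int(c['cy']+f*p[1]/p[2]);print(u,v)
u0=max(0,min(512-160,u-80));v0=max(0,min(384-120,v-70));cv2.imwrite('pics/side1c.png',cv2.resize(im[v0:v0+120,u0:u0+160],(800,600),interpolation=cv2.INTER_CUBIC))
"
```

```text
(1.8667, array([51.9, 11.9, 53.5]))
312 194
```

View pics/side1c.png

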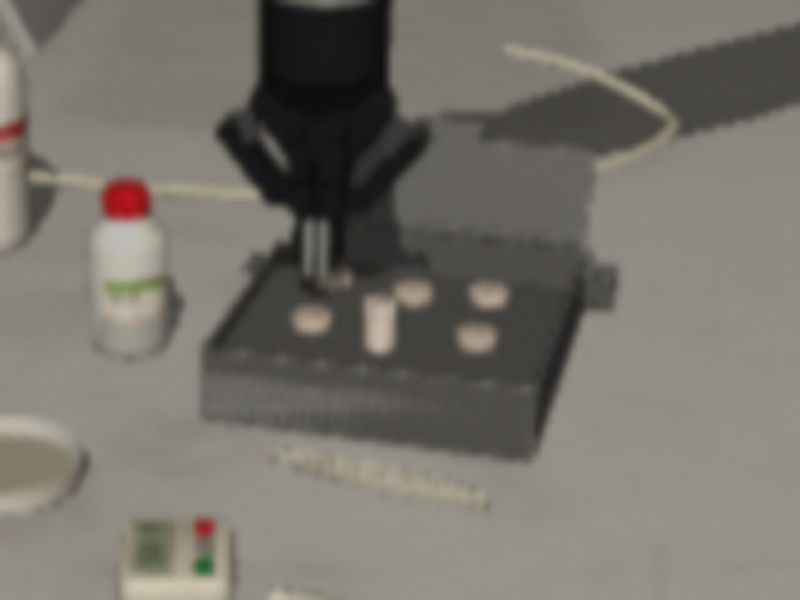

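The side view shows the closed fingers (about (318,250)) just behind the first tablet, and the canister clear. Now I lower them and sweep tablet 0.

Call:
move_arm(
  motion=[0, 0, 0, 0, -0.2, 0.8, 0, 0, 0, 0, 0, -0.2, 1.6, 0, 0, 0, 0, -0.4, -0.2, 1.6, 0, 0, 0, 0, -1, -0.2, 1.6, 0, 0, 0, 0, -2, -0.2, 1.6, 0],
)

```text
clock: 2.33
eef_pos: [0.5322, 0.2198, 0.0352]
tcp_rot: [0.741, 0.671, -0.0, -0.0]
wrist_force: [0.1, -0.2, -0.2]
width: 0.003
finger_force: 0.0
```

Call:
move_arm(
  motion=[0, 0, 0, -1, 0, 0, 0, 0, 0, 0, -2, 0, 0, 0, 0, 0, 0, -3, 0, 0, 0, 0, 0, 0, -4, 0, 0, 0, 0, 0, 0, -5, 0, 0, 0],
)

```text
clock: 2.75
eef_pos: [0.5273, 0.169, 0.0354]
tcp_rot: [0.742, 0.671, 0.0, 0.0]
wrist_force: [-0.2, -0.5, 0.3]
width: 0.001
finger_force: 0.0
```

```bash
python3 -c "
from h import *
print(tcp(),r.read_state()['wrist_force'])"
```

```text
(2.75, array([ 48.3, -59.9,  35.4])) [-0.17316482 -0.54478387  0.25029919]
```

Call:
move_arm(
  motion=[0, 0, 0, 0, 0, -3, 0, 0, 0, 0, 3, -2, -3.5, 0, 0, 0, 0, 6, -4.2, -3.5, 0, 0, 0, 0, 7.6, -5.1, -3.5, 0, 0, 0, 0, 7.6, -5.1, -3.5, 0],
)

```text
clock: 3.17
eef_pos: [0.483, 0.2528, 0.0707]
tcp_rot: [0.741, 0.672, 0.0, -0.0]
wrist_force: [-0.2, -1.2, -0.2]
width: 0.001
finger_force: 0.0
```

Call:
move_arm(
  motion=[0, 0, 0, 0, 0, 1, 0, 0, 0, 0, 0, 0, 2, 0, 0, 0, 0, 0, 0, 3, 0, 0, 0, 0, 0, 0, 3.4, 0, 0, 0, 0, 0, 0, 3.4, 0],
)

```text
clock: 3.58
eef_pos: [0.4838, 0.2497, 0.0347]
tcp_rot: [0.742, 0.67, -0.002, -0.001]
wrist_force: [0.6, 0.5, -0.8]
width: -0.001
finger_force: 0.0
```

```bash
python3 -c "
from h import *
print(tcp(),r.read_state()['wrist_force'])
im=r.read_camera('wrist'); cv2.imwrite('pics/wrist2.png',im)"
```

```text
(3.5833, array([-3.2, 15.9, 34.7])) [ 0.59459211  0.50712577 -0.80742512]
```

View pics/wrist2.png

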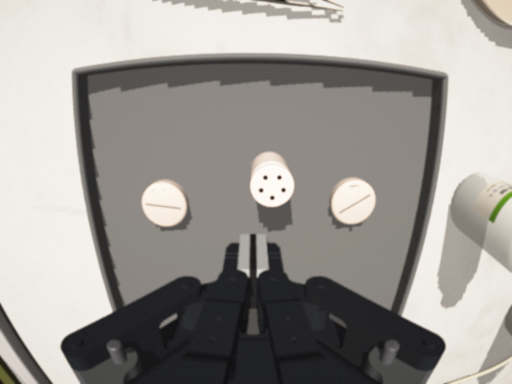

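The wrist view shows the fingers at (253,255), clear of the canister at (271,185), with the two back tablets still in place. Now I sweep tablet 2, raised 1 mm.

Call:
move_arm(
  motion=[0, 0, 0, 0, 0, -0.1, 0, 0, 0, 0, -0.4, 0, -0.1, 0, 0, 0, 0, -1, 0, -0.1, 0, 0, 0, 0, -2, 0, -0.1, 0, 0, 0, 0, -3, 0, -0.1, 0],
)

```text
clock: 4.05
eef_pos: [0.4811, 0.2202, 0.0373]
tcp_rot: [0.742, 0.671, -0.0, 0.0]
wrist_force: [-0.5, -0.4, 0.2]
width: 0.0
finger_force: 0.0
```

Call:
move_arm(
  motion=[0, 0, 0, -1, 0, 0, 0, 0, 0, 0, -2, 0, 0, 0, 0, 0, 0, -3, 0, 0, 0, 0, 0, 0, -4, 0, 0, 0, 0, 0, 0, -4.6, 0, 0, 0],
)

```text
clock: 4.47
eef_pos: [0.4764, 0.1739, 0.0373]
tcp_rot: [0.742, 0.67, -0.0, 0.0]
wrist_force: [0.5, 0.2, -0.2]
width: -0.001
finger_force: 0.0
```

Call:
move_arm(
  motion=[0, 0, 0, 0, 0, -3, 0, 0, 0, 0, 3, -2, -3.5, 0, 0, 0, 0, 6, -4.2, -3.5, 0, 0, 0, 0, 7.2, -4.3, -3.5, 0, 0, 0, 0, 7.2, -4.3, -3.5, 0],
)

```text
clock: 4.88
eef_pos: [0.4407, 0.253, 0.0727]
tcp_rot: [0.741, 0.672, 0.001, 0.0]
wrist_force: [-0.1, 0.0, 0.1]
width: 0.002
finger_force: 0.0
```

Call:
move_arm(
  motion=[0, 0, 0, 0, 0, 1, 0, 0, 0, 0, 0, 0, 2, 0, 0, 0, 0, 0, 0, 3, 0, 0, 0, 0, 0, 0, 3.5, 0, 0, 0, 0, 0, 0, 3.5, 0],
)

```text
clock: 5.3
eef_pos: [0.4403, 0.2501, 0.0352]
tcp_rot: [0.742, 0.67, -0.002, -0.001]
wrist_force: [-0.2, -0.3, 0.0]
width: -0.004
finger_force: 0.0
```

```bash
python3 -c "
from h import *
print(tcp(),r.read_state()['wrist_force'])"
```

```text
(5.3, array([-46.5,  11.9,  35.2])) [-0.17119365 -0.26720862  0.02295465]
```

Call:
move_arm(
  motion=[0, 0, 0, 0, 0, -0.1, 0, 0, 0, 0, -0.4, 0, -0.1, 0, 0, 0, 0, -1, 0, -0.1, 0, 0, 0, 0, -2, 0, -0.1, 0, 0, 0, 0, -3, 0, -0.1, 0],
)

```text
clock: 5.72
eef_pos: [0.438, 0.2206, 0.0386]
tcp_rot: [0.742, 0.671, 0.0, 0.0]
wrist_force: [-0.9, -1.0, -0.1]
width: -0.0
finger_force: 0.1
```

Call:
move_arm(
  motion=[0, 0, 0, -1, 0, 0, 0, 0, 0, 0, -2, 0, 0, 0, 0, 0, 0, -3, 0, 0, 0, 0, 0, 0, -4, 0, 0, 0, 0, 0, 0, -4.3, 0, 0, 0],
)

```text
clock: 6.13
eef_pos: [0.4334, 0.1771, 0.0382]
tcp_rot: [0.742, 0.67, -0.0, 0.0]
wrist_force: [0.1, 0.3, 0.7]
width: 0.003
finger_force: 0.0
```

Call:
move_arm(
  motion=[0, 0, 0, 0, 0, -4, 0, 0, 0, 0, 2, 2.8, -5, 0, 0, 0, 0, 4, 5.8, -5, 0, 0, 0, 0, 6, 8.8, -5, 0, 0, 0, 0, 9, 9.5, -5, 0],
)

```text
clock: 6.55
eef_pos: [0.5417, 0.2582, 0.0899]
tcp_rot: [0.743, 0.67, 0.002, 0.001]
wrist_force: [-0.1, 0.5, -0.5]
width: 0.0
finger_force: 0.0
```

Call:
move_arm(
  motion=[0, 0, 0, 3, 0, 0, 0, 0, 0, 0, 4.6, 0, 0, 0, 0, 0, 0, 4.6, 0, 0, 0, 0, 0, 0, 4.6, 0, 1.5, 0, 0, 0, 0, 4.6, 0, 1.5, 0],
)

```text
clock: 6.97
eef_pos: [0.5399, 0.3032, 0.0707]
tcp_rot: [0.741, 0.671, -0.002, -0.001]
wrist_force: [-1.2, -0.9, -1.7]
width: -0.001
finger_force: 0.0
```

```bash
python3 -c "
from h import *
print(tcp(),r.read_state()['wrist_force'])
im=r.read_camera('scene'); cv2.imwrite('pics/scene2.png',cv2.resize(im[150:280,230:390],None,fx=4.6,fy=4.6,interpolation=cv2.INTER_CUBIC))"
```

```text
(6.9667, array([47.2, 74.9, 70.7])) [-1.17543781 -0.90028693 -1.65996534]
```

View pics/scene2.png

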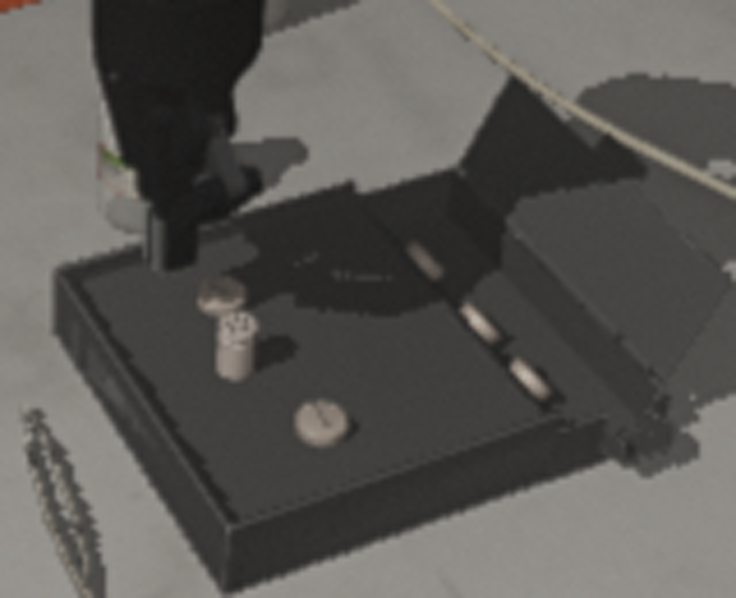

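The scene view shows tablets 0, 2 and 3 down in the trough at (425,260), (480,322) and (530,378). The canister still stands at (236,345). Next I compute where they landed, so the last two can drop beside them.

```bash
python3 -c "
from h import *
c=r.calibration('scene')
for p in [(425,258),(480,320),(530,376)]:
  for z in (.012,.02): print(np.round(Rt.T@(hit(c,230+p[0]/4.6,150+p[1]/4.6,z)-O)*1000))
print('can',np.round(Rt.T@(hit(c,230+237/4.6,150+328/4.6,.062)-O)*1000),[np.round(Rt.T@(hit(c,230+p[0]/4.6,150+p[1]/4.6,.042)-O)*1000) for p in ((222,293),(322,420))])
"
```

```text
[ 53. -81.  12.]
[ 46. -75.  20.]
[  1. -81.  12.]
[ -6. -75.  20.]
[-43. -81.  12.]
[-50. -75.  20.]
can [-1. 62. 62.] [array([44., 46., 42.]), array([-53.,  44.,  42.])]
```

Call:
move_arm(
  motion=[0, 0, 6, 0, 0.5, 0, 0, 0, 0, 11.6, 0, 0.5, 0.5, 0, 0, 0, 11.6, 0, 0.5, 1.5, 0, 0, 0, 11.6, 0, 0.5, 2.5, 0, 0, 0, 11.6, 0, 0.5, 3.3, 0],
)

```text
clock: 7.43
eef_pos: [0.5462, 0.3032, 0.039]
tcp_rot: [0.805, 0.593, -0.001, -0.0]
wrist_force: [-0.3, -0.9, 0.6]
width: 0.001
finger_force: 0.0
```

Call:
move_arm(
  motion=[0, 0, 0, -0.3, 0, 0, 0, 0, 0, -0.8, 0, 0, 0, 0, 0, 0, -1.6, 0, 0, 0, 0, 0, 0, -2.6, 0, 0, 0, 0, 0, 0, -3.6, 0, 0, 0],
)

```text
$.motion: bad value
```

```bash
python3 -c "
from h import *
print(tcp(),r.read_state()['wrist_force'])
im=r.read_camera('wrist'); cv2.imwrite('pics/wrist3.png',im)"
```

```text
(7.4333, array([53.5, 75.5, 39. ])) [-0.26617592 -0.8648421   0.57711739]
```

View pics/wrist3.png

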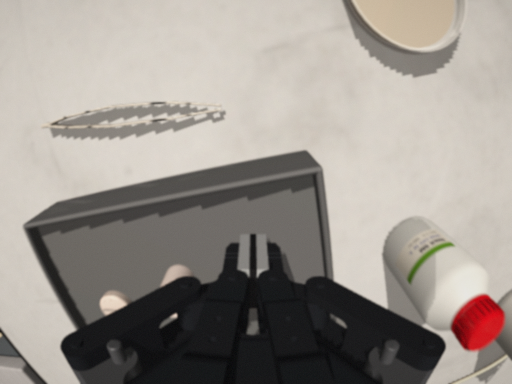

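The wrist view shows the fingers behind tablet 1, rotated as intended, with nothing touched; my last call was malformed and refused. Now I sweep.

Call:
move_arm(
  motion=[0, 0, 0, 0, -0.1, 0.2, 0, 0, 0, 0, -0.8, -0.1, 0.2, 0, 0, 0, 0, -1.6, -0.1, 0.2, 0, 0, 0, 0, -2.6, -0.1, 0.2, 0, 0, 0, 0, -3.6, -0.1, 0.2, 0],
)

```text
clock: 7.9
eef_pos: [0.5351, 0.269, 0.0388]
tcp_rot: [0.806, 0.592, 0.0, 0.0]
wrist_force: [0.5, -0.4, -1.1]
width: 0.002
finger_force: 0.0
```

Call:
move_arm(
  motion=[0, 0, 0, -1, 0, 0, 0, 0, 0, 0, -2, 0, 0, 0, 0, 0, 0, -3, 0, 0, 0, 0, 0, 0, -4, 0, 0, 0, 0, 0, 0, -5, 0, 0, 0],
)

```text
clock: 8.32
eef_pos: [0.52, 0.2211, 0.0384]
tcp_rot: [0.806, 0.592, 0.0, 0.0]
wrist_force: [-0.6, 0.4, 0.8]
width: 0.004
finger_force: 0.1
```

Call:
move_arm(
  motion=[0, 0, 0, -1, 0, 0, 0, 0, 0, 0, -2, 0, 0, 0, 0, 0, 0, -3, 0, 0, 0, 0, 0, 0, -4, 0, 0, 0, 0, 0, 0, -5, 0, 0, 0],
)

```text
clock: 8.73
eef_pos: [0.5051, 0.1735, 0.0383]
tcp_rot: [0.806, 0.592, -0.0, 0.0]
wrist_force: [-0.4, 0.8, 0.5]
width: -0.006
finger_force: 0.0
```

```bash
python3 -c "
from h import *
print(tcp(),r.read_state()['wrist_force'])"
```

```text
(8.7333, array([ 25.8, -57.7,  38.3])) [-0.36455223  0.83859091  0.5223589 ]
```

Call:
move_arm(
  motion=[0, 0, 0, 0, 0, -4, 0, 0, 0, 0, 2, -2, -4.5, 0, 0, 0, 0, 4.5, -4.5, -4.5, 0, 0, 0, 0, 7, -7, -4.5, 0, 0, 0, -1.8, 9.5, -9.6, -4.5, 0],
)

```text
clock: 9.15
eef_pos: [0.4418, 0.2943, 0.084]
tcp_rot: [0.797, 0.605, 0.001, 0.0]
wrist_force: [0.4, -0.0, -0.9]
width: -0.0
finger_force: 0.0
```

Call:
move_arm(
  motion=[0, 0, 0, 2, 0, 0, 0, 0, 0, 0, 2, 0, 0, 0, 0, 0, 0, 2, 0, 1, 0, 0, 0, 0, 2, 0, 2, 0, 0, 0, 0, 2, 0, 2.5, 0],
)

```text
clock: 9.57
eef_pos: [0.4465, 0.3113, 0.0559]
tcp_rot: [0.797, 0.604, -0.002, -0.0]
wrist_force: [-0.1, -1.1, -0.6]
width: -0.0
finger_force: 0.0
```

```bash
python3 -c "
from h import *
print(tcp(),r.read_state()['wrist_force'])
M=Rt.T@R.from_quat(r.read_state()['tcp_rot']).as_matrix();print(M.round(3))"
```

```text
(9.5667, array([-46.6,  73.4,  55.9])) [-0.10249563 -1.13293993 -0.55942934]
[[ 0.17   0.985 -0.003]
 [ 0.985 -0.17  -0.002]
 [-0.003 -0.002 -1.   ]]
```

Call:
move_arm(
  motion=[0, 0, 0, 0, 0, 1, 0, 0, 0, 0, 0, 0, 1.8, 0, 0, 0, 0, -0.5, 0, 1.8, 0, 0, 0, 0, -1.4, 0, 1.8, 0, 0, 0, 0, -2.4, 0, 1.8, 0],
)

```text
clock: 9.98
eef_pos: [0.441, 0.2891, 0.0403]
tcp_rot: [0.796, 0.605, -0.0, 0.0]
wrist_force: [-0.4, -0.2, 0.0]
width: 0.002
finger_force: 0.0
```

Call:
move_arm(
  motion=[0, 0, 0, -1, 0, 0, 0, 0, 0, 0, -2, 0, 0, 0, 0, 0, 0, -3, 0, 0, 0, 0, 0, 0, -4, 0, 0, 0, 0, 0, 0, -5, 0, 0, 0],
)

```text
clock: 10.4
eef_pos: [0.4274, 0.2407, 0.0406]
tcp_rot: [0.796, 0.605, 0.0, 0.0]
wrist_force: [0.3, 0.5, 0.5]
width: 0.002
finger_force: 0.2
```

Call:
move_arm(
  motion=[0, 0, 0, -1, 0, 0, 0, 0, 0, 0, -2, 0, 0, 0, 0, 0, 0, -3, 0, 0, 0, 0, 0, 0, -4, 0, 0, 0, 0, 0, 0, -5, 0, 0, 0],
)

```text
clock: 10.82
eef_pos: [0.4143, 0.1928, 0.0407]
tcp_rot: [0.796, 0.605, 0.001, 0.0]
wrist_force: [0.2, 0.1, 1.9]
width: -0.001
finger_force: 0.0
```

Call:
move_arm(
  motion=[0, 0, 0, -0.8, 0, 0, 0, 0, 0, 0, -0.8, 0, 0, 0, 0, 0, 0, -0.8, 0, -3, 0, 0, 0, 0, 0, 3, -6, 0, 0, 0, 0, 3, 6, -9, 0],
)

```text
clock: 11.23
eef_pos: [0.4711, 0.2004, 0.124]
tcp_rot: [0.797, 0.604, -0.001, 0.0]
wrist_force: [1.8, 0.2, 1.0]
width: -0.0
finger_force: 0.0
```

Call:
move_arm(
  motion=[0, 0, -5, 0, 0, -3, 0, 0, 0, -10, 2, 0, -5, 0, 0, 0, -10, 4, 0, -7, 0, 0, 0, -10, 4, 0, -7, 0, 0, 0, -10, 4, 0, -7, 0],
)

```text
clock: 11.65
eef_pos: [0.4831, 0.2411, 0.1944]
tcp_rot: [0.74, 0.673, 0.001, 0.0]
wrist_force: [0.4, 0.3, -0.8]
width: -0.0
finger_force: 0.0
```

```bash
python3 -c "
from h import *
print(tcp(),r.read_state()['wrist_force'])
import pickle;pickle.dump(r.calibration('wrist'),open('cw4.pkl','wb'))
im=r.read_camera('wrist')
s=cv2.resize(r.read_camera('scene')[150:280,230:390],(512,416),interpolation=cv2.INTER_CUBIC)
cv2.imwrite('pics/w4.png',np.hstack([cv2.resize(im,(400,300)),cv2.resize(s,(400,300))]));cv2.imwrite('pics/w4full.png',im);cv2.imwrite('pics/s4.png',s)"
```

```text
(11.65, array([ -3. ,   7.3, 194.4])) [ 0.35267942  0.29390112 -0.77842703]
```

View pics/w4.png

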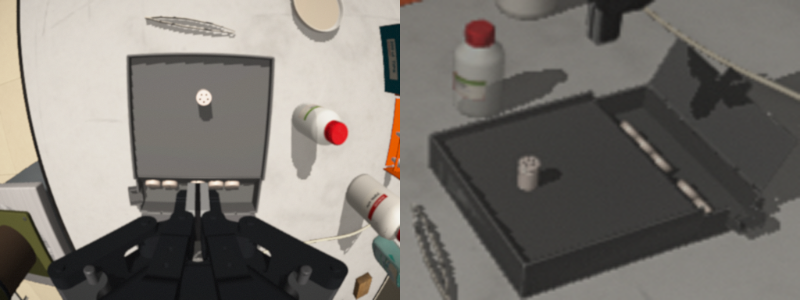

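Both views show an empty deck, with the canister standing where it was at (204,97). White strips of tablets lie in the trough along the edge at (153,183), (171,183), (215,183) and (232,183), and the fifth is behind the fingers. I'll check their depth numerically.

```bash
python3 - <<'E'
from h import *
import pickle
c=pickle.load(open('cw4.pkl','rb')); im=cv2.imread('pics/w4full.png')
g=(im.min(2)>110).astype(np.uint8); g[:215]=0; g[255:]=0; g[:,:170]=0; g[:,320:]=0
n,l,st,ce=cv2.connectedComponentsWithStats(g)
for a in st[1:]:
    if a[4]<15: continue
    u=a[0]+a[2]/2
    print(a,[(z,np.round(Rt.T@(hit(c,u,v,z/1000,True)-O)*1000)[:2].tolist()) for z in (4,12,25,34) for v in (a[1],a[1]+a[3])])
cs=r.calibration('scene'); s=r.read_camera('scene'); g=(s.min(2)>110).astype(np.uint8); m=np.zeros_like(g); m[190:245,315:360]=1; g*=m
n,l,st,ce=cv2.connectedComponentsWithStats(g)
for a,b in zip(st[1:],ce[1:]):
    if a[4]<4: continue
    print(a,[(z,np.round(Rt.T@(hit(cs,b[0],b[1],z/1000)-O)*1000)[:2].tolist()) for z in (12,25,34)])
E
```

```text
[170 215   6  24  71] [(4, [-103.0, -57.0]), (4, [-107.0, -91.0]), (12, [-101.0, -53.0]), (12, [-104.0, -87.0]), (25, [-97.0, -48.0]), (25, [-100.0, -80.0]), (34, [-94.0, -44.0]), (34, [-97.0, -75.0])]
[305 215  11   3  15] [(4, [68.0, -55.0]), (4, [68.0, -59.0]), (12, [66.0, -52.0]), (12, [66.0, -56.0]), (25, [63.0, -46.0]), (25, [64.0, -50.0]), (34, [61.0, -43.0]), (34, [62.0, -46.0])]
[186 230  19   7 117] [(4, [-76.0, -77.0]), (4, [-76.0, -87.0]), (12, [-74.0, -73.0]), (12, [-75.0, -83.0]), (25, [-71.0, -67.0]), (25, [-72.0, -76.0]), (34, [-69.0, -62.0]), (34, [-70.0, -71.0])]
[207 231  19   7 122] [(4, [-49.0, -78.0]), (4, [-49.0, -88.0]), (12, [-48.0, -74.0]), (12, [-48.0, -83.0]), (25, [-46.0, -67.0]), (25, [-46.0, -77.0]), (34, [-45.0, -63.0]), (34, [-45.0, -72.0])]
[238 231  48  24 580] [(4, [8.0, -77.0]), (4, [9.0, -112.0]), (12, [8.0, -73.0]), (12, [9.0, -107.0]), (25, [7.0, -67.0]), (25, [8.0, -100.0]), (34, [7.0, -62.0]), (34, [8.0, -94.0])]
[287 231  19   8 122] [(4, [52.0, -77.0]), (4, [52.0, -89.0]), (12, [50.0, -73.0]), (12, [51.0, -84.0]), (25, [48.0, -67.0]), (25, [49.0, -78.0]), (34, [47.0, -62.0]), (34, [47.0, -73.0])]
[319 203   5   6  15] [(12, [57.0, -79.0]), (25, [45.0, -70.0]), (34, [36.0, -64.0])]
[325 210   5   5  14] [(12, [30.0, -79.0]), (25, [19.0, -70.0]), (34, [10.0, -63.0])]
[331 217   5   6  13] [(12, [3.0, -79.0]), (25, [-9.0, -70.0]), (34, [-17.0, -63.0])]
[342 229   5   6  17] [(12, [-41.0, -79.0]), (25, [-52.0, -69.0]), (34, [-59.0, -63.0])]
[348 236   6   6  13] [(12, [-66.0, -79.0]), (25, [-76.0, -70.0]), (34, [-83.0, -63.0])]
```

Five blobs at tray x ≈ 50, 24, −3, −46 and −71, all below deck level past the edge, so all five are in. Next I move over to behind the cover.

Call:
move_arm(
  motion=[0, 0, 0, -4, 0.3, 0, 0, 0, 0, 0, -8, 0.3, 0, 0, 0, 0, 0, -12, 0.3, 0, 0, 0, 0, 0, -16, 0.3, 0, 0, 0, 0, 0, -20, 0.3, 0, 0],
)

```text
clock: 12.22
eef_pos: [0.4641, 0.039, 0.1917]
tcp_rot: [0.74, 0.672, -0.001, -0.001]
wrist_force: [0.6, -0.6, 0.2]
width: 0.001
finger_force: 0.0
```

Call:
move_arm(
  motion=[0, 0, 0, -0.3, 0, 0, 0, 0, 0, 0, -0.3, 0, 3, 0, 0, 0, 0, -0.3, 0, 6, 0, 0, 0, 0, -0.3, 0, 9, 0, 0, 0, 0, -0.3, 0, 12, 0],
)

```text
clock: 12.63
eef_pos: [0.4643, 0.0377, 0.0711]
tcp_rot: [0.741, 0.672, -0.001, -0.001]
wrist_force: [1.0, 0.1, -0.3]
width: 0.003
finger_force: 0.0
```

```bash
python3 -c "
from h import *
print(tcp(),r.read_state()['wrist_force'])
M=Rt.T@R.from_quat(r.read_state()['tcp_rot']).as_matrix();print(M.round(3))"
```

```text
(12.6333, array([  -0.9, -196.9,   71.1])) [ 1.03251272  0.08997944 -0.27687603]
[[-0.004  1.    -0.002]
 [ 1.     0.004  0.   ]
 [ 0.    -0.002 -1.   ]]
```

Call:
move_arm(
  motion=[0, 0, 0, 1.4, 0, 0, 0, 0, 0, 0, 2.4, 0, 0, 0, 0, 0, 0, 3.3, 0, 0, 0, 0, 0, 0, 4.1, 0, 0, 0, 0, 0, 0, 4.9, 0, 0, 0],
)

```text
clock: 13.05
eef_pos: [0.4714, 0.0876, 0.0747]
tcp_rot: [0.74, 0.672, 0.001, 0.001]
wrist_force: [0.1, -1.0, 1.2]
width: 0.0
finger_force: 0.3
```

Call:
move_arm(
  motion=[0, 0, 0, 0.7, 0, 0, 0, 0, 0, 0, 1.4, 0, 0, 0, 0, 0, 0, 2.1, 0, 0.1, 0, 0, 0, 0, 2.8, 0, 0.2, 0, 0, 0, 0, 3.3, 0, 0.4, 0],
)

```text
clock: 13.47
eef_pos: [0.4741, 0.1205, 0.0698]
tcp_rot: [0.74, 0.672, 0.0, 0.0]
wrist_force: [-0.1, -0.3, 0.8]
width: 0.0
finger_force: 0.4
```

```bash
python3 -c "
from h import *
print(tcp(),r.read_state()['wrist_force'])
a,b=[cv2.resize(x,(400,300),interpolation=cv2.INTER_CUBIC) for x in (r.read_camera('scene')[150:280,230:390],r.read_camera('side')[125:245,232:392])]
cv2.imwrite('pics/c5.png',np.hstack([a,b]))"
```

```text
(13.4667, array([   0.4, -113.6,   69.8])) [-0.08383956 -0.26170597  0.8258148 ]
```

Call:
move_arm(
  motion=[0, 0, 0, 0.5, 0, 0.2, 0, 0, 0, 0, 0.9, 0, 0.6, 0, 0, 0, 0, 1.3, 0, 1, 0, 0, 0, 0, 1.6, 0, 1.5, 0, 0, 0, 0, 1.9, 0, 2, 0],
)

```text
clock: 13.98
eef_pos: [0.4757, 0.1389, 0.049]
tcp_rot: [0.741, 0.672, 0.0, 0.0]
wrist_force: [0.0, -1.0, -0.3]
width: 0.001
finger_force: 0.3
```

Call:
move_arm(
  motion=[0, 0, 0, 0.1, 0, 0.4, 0, 0, 0, 0, 0.2, 0, 0.7, 0, 0, 0, 0, 0.2, 0, 0.9, 0, 0, 0, 0, 0.2, 0, 1.1, 0, 0, 0, 0, 0.2, 0, 1.1, 0],
)

```text
clock: 14.4
eef_pos: [0.4757, 0.1405, 0.0383]
tcp_rot: [0.741, 0.672, -0.0, -0.0]
wrist_force: [-0.2, -0.3, 0.7]
width: 0.003
finger_force: 0.0
```

```bash
python3 -c "
from h import *
print(tcp(),r.read_state()['wrist_force'])"
```

```text
(14.4, array([ -0.1, -93.5,  38.3])) [-0.19409255 -0.27923325  0.6864932 ]
```

Call:
move_arm(
  motion=[0, 0, 0, 0, 0, 0.05, 0, 0, 0, 0, 0, 0, 0.1, 0, 0, 0, 0, 0, 0, 0.1, 0, 0, 0, 0, 0, 0, 0.15, 0, 0, 0, 0, 0, 0, 0.15, 0],
)

```text
clock: 14.82
eef_pos: [0.4759, 0.1404, 0.038]
tcp_rot: [0.741, 0.672, -0.0, 0.0]
wrist_force: [-4.2, -0.4, 8.0]
width: -0.0
finger_force: 3.9
```

Call:
move_arm(
  motion=[0, 0, 0, 0, 0, 0.05, 0, 0, 0, 0, 0, 0, 0.05, 0, 0, 0, 0, 0, 0, 0.1, 0, 0, 0, 0, 0, 0, 0.1, 0, 0, 0, 0, 0, 0, 0.1, 0],
)

```text
clock: 15.23
eef_pos: [0.476, 0.1405, 0.0379]
tcp_rot: [0.74, 0.672, -0.0, -0.0]
wrist_force: [-7.0, -3.1, 13.7]
width: 0.001
finger_force: 7.0
```

It stops firmly at z = 38 mm, the shut height. I'll lift off and look.

Call:
move_arm(
  motion=[0, 0, 0, 0, 0, -0.5, 0, 0, 0, 0, 0, 0, -3, 0, 0, 0, 0, 0, 0, -7, 0, 0, 0, 0, 0, 0, -11, 0, 0, 0, 0, 0, 0, -15, 0],
)

```text
clock: 15.65
eef_pos: [0.4751, 0.1404, 0.1871]
tcp_rot: [0.741, 0.672, -0.0, -0.0]
wrist_force: [0.9, 0.4, 0.1]
width: -0.0
finger_force: 0.0
```

Call:
move_arm(
  motion=[0, 0, 0, -4, 0, 0, 0, 0, 0, 0, -8, 0, 0, 0, 0, 0, 0, -8, 0, 0, 0, 0, 0, 0, -8, 0, 0, 0, 0, 0, 0, -8, 0, 0, 0],
)

```text
clock: 16.07
eef_pos: [0.4679, 0.0608, 0.1857]
tcp_rot: [0.741, 0.672, 0.0, -0.0]
wrist_force: [0.4, -0.3, -1.1]
width: -0.004
finger_force: 0.0
```

```bash
python3 -c "
from h import *
print(tcp(),r.read_state()['wrist_force'])
a,b=[cv2.resize(x,(400,300),interpolation=cv2.INTER_CUBIC) for x in (r.read_camera('scene')[150:280,230:390],r.read_camera('side')[125:245,232:392])]
cv2.imwrite('pics/c6.png',np.vstack([np.hstack([a,b]),cv2.resize(r.read_camera('wrist'),(800,600))[:300]]))"
```

```text
(16.0667, array([   0.3, -173.5,  185.7])) [ 0.41320305 -0.31213331 -1.10312887]
```

View pics/c6.png

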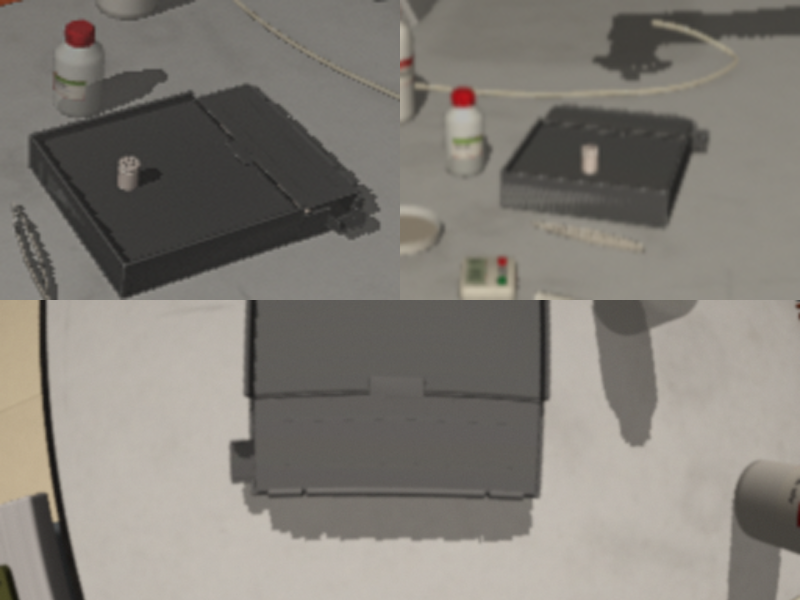

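The three views show the cover lying flat over the trough with its tab over the deck edge at (397,385). The canister is upright at (128,172), the deck is empty and the bystanders are undisturbed. Handing in.

```bash
python3 -c "
from plant import r
print(r.hand_in())"
```

```text
the job is handed in; nothing more can be done
None
```

All five tablets are swept into the trough, the cover is pushed fully shut on them, the canister still stands where it was on the deck, and the job is handed in (about 16 s of the 54 s used).

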